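# Refill the paint tray and put its cover back

## Robot

A 7-joint arm with a two-finger parallel gripper is mounted at the origin on the work surface. World frame = base frame: x ahead of the robot, y to its left, z up, the work surface at z = 0. Lengths are in mm, angles in rad, forces in N, time in s.
With the tool pointing down it reaches from about 350 to 900 mm from the base axis. Payload 7.2 kg.
Tool frame: the origin (TCP) lies between the finger pads; the fingertips stand ahead of it and the grasp point (between the pads) lies 2 mm behind it (env.nose_length is the y of the fingertips in the tool frame, in mm); y points along the fingers, x is the direction in which the jaws open and shut, and the axes are right-handed (so a half turn about y gives the same grasp; the last joint's range is limited). The gripper opens to 85 mm and grips with 20 to 120 N. Pads are 22 mm wide; open, the fingers measure 114 mm over their backs; the gripper's body (76 mm by 85 mm) begins 54 mm behind the grasp point. The pads swing forward as they close: fully open they stand 13 mm farther back than shut.
Start: joints at [1.168, 0.411, -0.013, 1.596, 0.006, 1.134, -0.082], TCP at [205.351, -590.304, 248.297] pointing down, gripper open.
Joint ranges: [-2.95, 2.95], [-0.29, 1.99], [-1.47, 1.44], [0.14, 2.54], [-1.03, 4.17], [0.13, 1.85], [-2.86, 2.86]. Speed limits (rad/s): [2.39, 2.39, 3.01, 3.01, 3.14, 3.14, 3.14].

## Interface

Orientations are given as a unit quaternion [w, x, y, z].
In Python, from plant import env gives the robot as it stands. Calls block until the motion is done:
- env.move_pose(position, orientation): joint-space move of the TCP to a pose.
- env.line_to(position, frame=None, vel=150): straight line of the TCP; frame=None keeps the orientation; vel is the mean speed in mm/s.
- env.move_j(angles): joint-space move.
- env.set_gripper(opening, grip_force=None): opening from 0.0 (shut) to 1.0 (fully open); grip_force is the grip in N (None keeps the last); returns when the fingers have stopped.
- env.sleep(seconds).
- env.inverse_kinematics(position, orientation): joint angles nearest the present ones, or None.
- env.read_state(): the state.
- env.capture(name): name is "scene" or "top" or "wrist"; returns the picture (480x640x3 uint8, blue, green, red); there is no depth.
- env.calibration(name): a dict with "K" (3x3 intrinsics, pixels), "distortion" ([k1, k2, p1, p2, k3] as OpenCV has them; the pictures are not rectified), "extrinsics" (4x4, takes a point from world to camera coordinates); the wrist camera has in their place "hand_eye" (4x4, takes a point from camera to tool coordinates, whose origin is the TCP and whose axes are the tool frame's). Camera axes: x right, y down, z forward; pixel columns grow to the right and rows downward; lengths in mm; the calibration is good to about 2 mm. A picture is of the moment at which its call begins: read the wrist's pose just before it. calibration takes no time and is no camera call.
A pose or a line that the arm cannot do raises env.PlanningError and nothing moves.
- env.job_done(): hands the job in, once; it reports no verdict.
The state is a dict: "time": time; "q": joint angles; "qvel": joint speeds; "tau": joint torques, N m; "eef_pos": TCP position; "tool_rot": TCP orientation; "force": force on the tool from outside, world axes, zero at the start; "torque": the same for the moment, N m; "opening": opening from 0.0 (shut) to 1.0 (fully open).
Only numpy, scipy, OpenCV 4.12 (cv2) and the standard library are available. Lean on these libraries where they do the work, as an engineer would, in place of code of your own. Each camera call takes 0.05 s, during which the arm holds its last target. There are 200 camera calls.

## Task

Fit the loose green paint block into the empty well of the paint tray and press it down with the fingertips until it snaps past the well's spring catches and sits fully home, flush with the well's rim. The well itself is sprung and gives under the push, so press by feel, firmly but not so hard that block or tray is crushed. Then put the cover plate back over the tray's two pins so that it lies flat on the tray, let go, and leave the jars, jar lids, eraser and brush where they are.

Things in the scene. Friction and masses are not known exactly. Their poses are not given: they have to be found in the camera images.
- tray: Black paint tray fixed to the table, 84 (x) x 220 (y) x 42 mm; origin: centre of underside. At x = 0, y = -97 and +97 mm, on end shoulders 26 mm wide with tops at z = 42 mm, stand steel pins 7 mm across, 10 mm tall, conical tips. Between are three places at y = -56, 0, +56 mm, taken in any order by the empty well and the red and brown units (tops at z = 40 mm).
- well: White unit 76 (x) x 55 (y) x 24 mm in one of the tray's places, axes as the tray's, on a spring: pushed with some 4 N or more it sinks several mm, then stops; let go, it rises again. Origin: centre of its underside (16 mm above the table), top at z = 24 mm. Centred rectangular recess 53 (x) x 39 mm (y), floor at z = 4 mm, chamfered mouth. Home, the block's origin is at z = 4 mm, top flush.
- well_catch (a point): midway between the well's two round sprung steel catches, which stick out 3.5 mm from the short walls (x = -26.5, +26.5 mm) 13.5 mm above the well's underside; axes as the well's. A block set in by its own weight stops on them about 8 mm proud; a firm push, more than the well's spring, takes it past them and they snap into its grooves.
- block: Loose mint-green paint block 50 (x) x 36 (y) x 20 mm, 50 to 100 g, lying right way up; origin: centre of underside. Long sides (y = -18, +18 mm) plain, for gripping. Short ends taper inward below z = 5.5 mm, have a groove 3 mm deep from z = 5.5 to 13.5 mm, plain above. Either way round fits.
- cover: Loose aluminium plate 78 (x) x 218 (y) x 5 mm, about 220 g, flat on the table; origin: centre of underside. Holes 12 mm across at x = 0, y = -97 and +97 mm for the tray's pins. Central black rib handle 14 (x) x 70 (y) mm from z = 5 to 33 mm. Either way round fits. Seated, its origin is 42 mm above the table.
- cover_grip (a point): point inside the cover's rib handle, on the cover's centre, 28 mm above the plate's underside; axes as the cover's
- red_unit: White unit 76 x 55 x 34 mm filled with a red paint block, fixed in the tray. Origin: centre of its underside.
- brown_unit: White unit 76 x 55 x 34 mm filled with a brown paint block, fixed in the tray. Origin: centre of its underside.
- jar_green: bystander: closed mint-green paint jar, 72 mm across, 85 mm tall; origin: centre of its underside
- jar_red: bystander: closed red paint jar, 72 mm across, 85 mm tall; origin: centre of its underside
- jar_brown: bystander: closed brown paint jar, 72 mm across, 85 mm tall; origin: centre of its underside
- lid_green: bystander: black jar lid with green paint, 68 mm across, 14 mm tall; origin: centre of its underside
- lid_brown: bystander: black jar lid with brown paint, 68 mm across, 14 mm tall; origin: centre of its underside
- eraser: bystander: pink eraser 22 x 55 x 13 mm; origin: centre of its underside
- brush: bystander: paint brush 190 mm long lying along its x
There are look-alikes about, which are no part of the job. Of the things shaped like the cover, the aluminium one is meant.

How it is judged (in metres and radians):
On the way, in this order (a step that is already met when the one before it is completed fails the run):
1. the green block is home in the well: past the catches, flush and level (z of block in the frame of well between 0.002 and 0.006 m and horizontal distance between block and well below 0.004 m and angle between the z axis of block and the z axis of well, either way round below 0.06 rad), for 0.3 s.
2. the cover plate lies flat on the tray, over both pins (z of cover in the frame of tray between 0.039 and 0.0445 m and horizontal distance between cover and tray below 0.006 m and angle between the y axis of cover and the y axis of tray, either way round below 0.06 rad and angle between cover's own z axis and vertical below 0.04 rad), for 0.2 s.
At the end, for the whole second after the job is handed in: Block in the well: underside within 2 mm of the recess floor, 4 mm of centre, level to 0.06 rad. Cover flat on the tray over both pins: underside at most 2.5 mm above the shoulders, within 6 mm of centre, yaw 0.06 rad, level 0.04 rad. Both at rest (all of step 1 and all of step 2 and linear speed of each of block, cover below 0.02 m/s and angular speed of each of block, cover below 0.2 rad/s); the robot touches nothing.
It fails at once if the block is crushed: the fingers press it into the well with more than 45 N (contact force between the fingers and block above 45 N and contact force between block and well above 45 N).
It fails at once if the tray is pressed with more than 60 N by the arm (contact force between the arm and tray above 60 N or contact force between the arm and well above 60 N or contact force between the arm and red_unit above 60 N or contact force between the arm and brown_unit above 60 N).
It fails at once if the cover is crushed against the tray (over 100 N) (contact force between cover and tray above 100 N).
It fails at once if a bystander is moved by more than 40 mm (distance of any of jar_green, jar_red, jar_brown, lid_green, lid_brown, eraser, brush from where it was at the start of the episode above 0.04 m).
It also fails if it takes over 54 s, if anything falls off the work surface, if the arm or the gripper's body presses on something with over 40 N, if the wrist force passes 120 N, or if a joint passes its speed limit or range.

## Working session

There is one attempt and no reset: what is moved stays moved. The work goes in short steps, each a Python script; the robot and the scene stay as the last script left them, time stands still between calls to the robot, and variables do not carry over. Pictures are saved under pics/ and viewed, about 8 in all and at most 12, crops included, and the job is handed in when it is done.

```bash
ls; mkdir -p pics; python3 - <<'E'
from plant import env
import cv2, numpy as np
np.set_printoptions(precision=4,suppress=True)
for n in("top","scene"):
    cv2.imwrite(f"pics/{n}0.png",env.capture(n))
    c=env.calibration(n);print(n,c)
print(env.calibration("wrist"));print(env.nose_length,env.read_state())
E
```

```text
pics
top {'K': array([[483.8033,   0.    , 322.6129],
       [  0.    , 483.8033, 239.9275],
       [  0.    ,   0.    ,   1.    ]]), 'distortion': array([-0.0932,  0.    ,  0.    ,  0.    ,  0.    ]), 'extrinsics': array([[  -0.0177,   -0.9998,    0.0009,   50.1435],
       [  -0.9871,    0.0173,   -0.1589,  495.293 ],
       [   0.1589,   -0.0037,   -0.9873, 1269.3375],
       [   0.    ,    0.    ,    0.    ,    1.    ]])}
scene {'K': array([[470.1418,   0.    , 326.5506],
       [  0.    , 470.1418, 250.3638],
       [  0.    ,   0.    ,   1.    ]]), 'distortion': array([-0.0669,  0.    ,  0.    ,  0.    ,  0.    ]), 'extrinsics': array([[   0.6698,    0.7423,    0.0209, -373.8388],
       [   0.4207,   -0.3561,   -0.8344, -156.8215],
       [  -0.6119,    0.5676,   -0.5508, 1353.3826],
       [   0.    ,    0.    ,    0.    ,    1.    ]])}
{'K': array([[376.2387,   0.    , 318.1415],
       [  0.    , 376.2387, 235.0213],
       [  0.    ,   0.    ,   1.    ]]), 'distortion': array([-0.0222,  0.    ,  0.    ,  0.    ,  0.    ]), 'hand_eye': array([[   1.    ,    0.0009,   -0.0001,   -0.4341],
       [   0.0004,   -0.2788,    0.9603, -124.5438],
       [   0.0009,   -0.9603,   -0.2788,   70.0115],
       [   0.    ,    0.    ,    0.    ,    1.    ]])}
17.0 {'time': 0.1, 'q': array([ 1.1678,  0.4119, -0.0127,  1.597 ,  0.0056,  1.1343, -0.0822]), 'qvel': array([-0.0005, -0.001 ,  0.0005, -0.0034,  0.0015,  0.001 , -0.0002]), 'tau': array([  0.003 , -60.1836,   0.6845, -30.0092,   0.0141,   0.0064,
         0.    ]), 'eef_pos': array([ 205.1802, -589.9041,  247.5063]), 'tool_rot': array([ 0.5766, -0.576 ,  0.4102, -0.4092]), 'force': array([0.9249, 0.1938, 0.5132]), 'torque': array([ 0.0218, -0.0164, -0.0242]), 'opening': 0.9992880945808037}
```

View pics/top0.png

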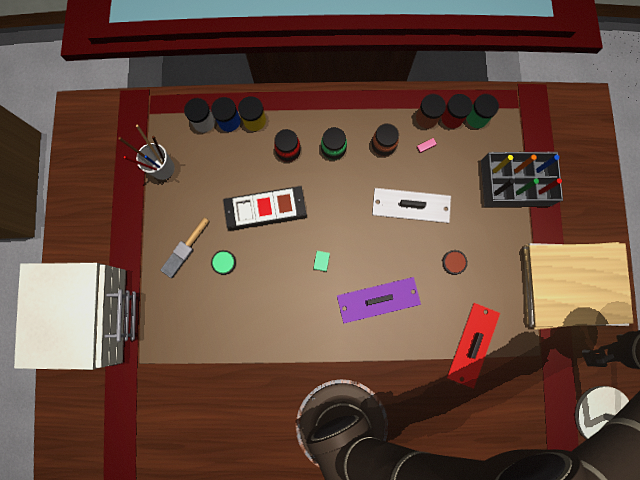

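View pics/scene0.png

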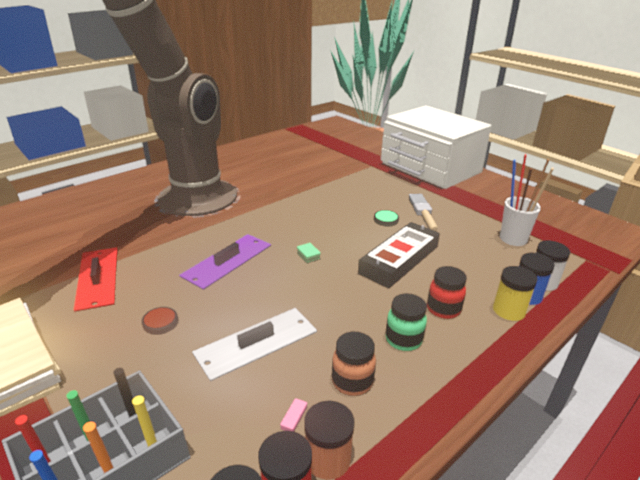

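Cover candidates: the aluminium/silver plate at (412,205), the purple one at (378,300) and the red one at (474,345). The silver plate fits "aluminium". Block candidates: the mint rectangle at (321,261) fits, while the round green (223,262) is the lid. The tray is at (265,207), with the empty well at its left end (244,211). I'll confirm in an enlarged crop.

```bash
python3 - <<'E'
import cv2
im=cv2.imread("pics/top0.png")[175:283,215:460]
cv2.imwrite("pics/crop1.png",cv2.resize(im,None,fx=3.25,fy=3.25,interpolation=cv2.INTER_CUBIC))
E
cat > h.py <<'E'
from plant import env
import cv2, numpy as np
from scipy.spatial.transform import Rotation as R
np.set_printoptions(precision=2,suppress=True)
def rot(q): return R.from_quat(np.roll(q,-1)).as_matrix()
def quat(yaw):
    """tool down (tool y = -z world), jaw axis (tool x) at yaw in the world xy plane"""
    x=np.array([np.cos(yaw),np.sin(yaw),0]);y=np.array([0,0,-1.])
    return np.roll(R.from_matrix(np.c_[x,y,np.cross(x,y)]).as_quat(),1)
def ray(c,E,px):
    """world origin and directions for pixels; E world->camera"""
    p=cv2.undistortPoints(np.float64(px).reshape(-1,1,2),c["K"],c["distortion"])[:,0]
    d=np.c_[p,np.ones(len(p))]@E[:3,:3]
    return -E[:3,:3].T@E[:3,3],d
def hit(c,E,px,z):
    o,d=ray(c,E,px); z=np.broadcast_to(z,len(d))
    return o+d*((z-o[2])/d[:,2])[:,None]
def wristE(s):
    T=np.eye(4);T[:3,:3]=rot(s["tool_rot"]);T[:3,3]=s["eef_pos"]
    return np.linalg.inv(T@env.calibration("wrist")["hand_eye"])
def top(px,z):
    c=env.calibration("top");return hit(c,c["extrinsics"],px,z)
def snap(name):
    s=env.read_state();im=env.capture("wrist");cv2.imwrite(f"pics/{name}.png",im);np.save(f"pics/{name}.npy",wristE(s));return im
def wr(name,px,z): return hit(env.calibration("wrist"),np.load(f"pics/{name}.npy"),px,z)
E
python3 - <<'E'
from h import *
print(top([[265,207],[244,211],[321,261],[412,205],[376,190],[448,202]],[40,40,20,5,5,5]))
# camera offset in world for tool-down, jaw yaw options
for y in (0,np.pi/2,np.pi,-np.pi/2):
    T=rot(quat(y))@env.calibration("wrist")["hand_eye"][:3,:]
    print(y,T[:,3],T[:,2])
print(rot(env.read_state()["tool_rot"]))
E
```

```text
[[ 590.14  197.59   40.  ]
 [ 580.02  255.23   40.  ]
 [ 441.12   46.77   20.  ]
 [ 597.05 -212.65    5.  ]
 [ 642.18 -112.37    5.  ]
 [ 604.3  -315.93    5.  ]]
0 [ -0.43  70.01 124.54] [-0.   -0.28 -0.96]
1.5707963267948966 [-70.01  -0.43 124.54] [ 0.28 -0.   -0.96]
3.141592653589793 [  0.43 -70.01 124.54] [ 0.    0.28 -0.96]
-1.5707963267948966 [ 70.01   0.43 124.54] [-0.28  0.   -0.96]
[[ 0.33 -0.    0.94]
 [-0.94  0.    0.33]
 [-0.   -1.   -0.  ]]
```

View pics/crop1.png

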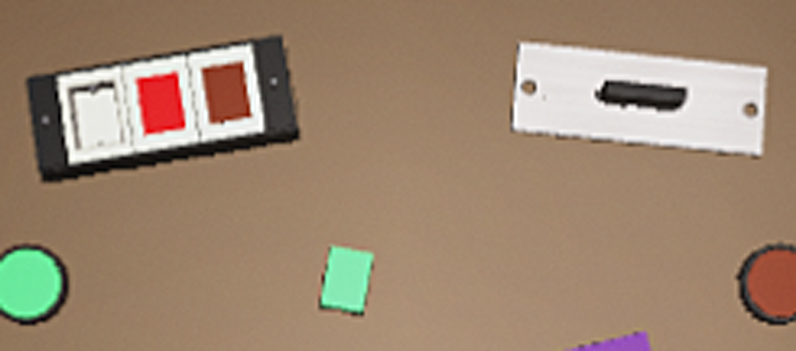

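Confirmed: the silver plate has its holes at crop (529,87) and (751,109), the mint block is at crop (347,280), and the empty well is at the tray's left end at crop (96,115). Next, wrist views at the same relative pose above the block, well and cover.

```bash
python3 - <<'E'
from h import *
cr=lambda p:np.float64(p)/3.25+[215,175]-0.35
pins=top(cr([[45,119],[275,82]]),52); b=top(cr([[332,247],[373,252],[361,314],[321,308]]),20); h=top(cr([[529,87],[751,109]]),5)
print(pins,np.linalg.norm(pins[0]-pins[1]));print(b,b.mean(0));print(h,np.linalg.norm(h[0]-h[1]))
d=pins[0]-pins[1];ty=np.arctan2(d[1],d[0]);tc=pins.mean(0)
e=(b[1]+b[2]-b[0]-b[3]);by=np.arctan2(e[1],e[0]);bc=b.mean(0)
d=h[1]-h[0];cy=np.arctan2(d[1],d[0]);cc=h.mean(0)
print("tray",tc,ty,"block",bc,by,"cover",cc,cy)
well=tc+56*np.array([np.cos(ty),np.sin(ty),0])
def go(p,y,z):
    env.move_pose([p[0],p[1],z],quat(y)); 
go(bc,by,150);snap("wb");print(env.read_state()["time"],env.read_state()["q"])
go(well,ty-np.pi,170);snap("wt");print(env.read_state()["time"],env.read_state()["q"])
a=cv2.imread("pics/wb.png");b=cv2.imread("pics/wt.png")
cv2.imwrite("pics/w12.png",cv2.resize(np.vstack([a,b]),(400*1,600)))
E
```

```text
[[577.4  295.61  52.  ]
 [605.44 102.97  52.  ]] 194.6692814722111
[[469.81  57.77  20.  ]
 [464.96  23.33  20.  ]
 [412.8   34.4   20.  ]
 [418.43  67.79  20.  ]] [441.5   45.82  20.  ]
[[ 608.91 -115.15    5.  ]
 [ 586.43 -308.29    5.  ]] 194.44654012259164
tray [591.42 199.29  52.  ] 1.715351415111189 block [441.5   45.82  20.  ] -1.7240604975423417 cover [ 597.67 -211.72    5.  ] -1.68665149904171
2.5833 [ 0.34  0.3  -0.65  2.09  0.24  0.82 -2.17]
3.625 [-0.    0.61 -0.71  1.62  0.43  1.08 -2.26]
```

View pics/wb.png

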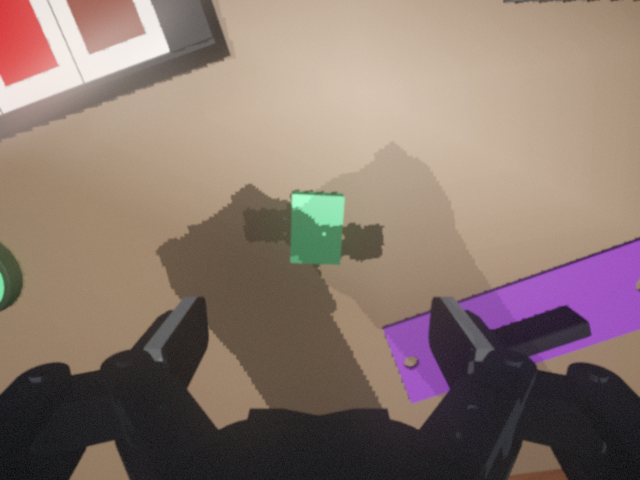

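View pics/wt.png

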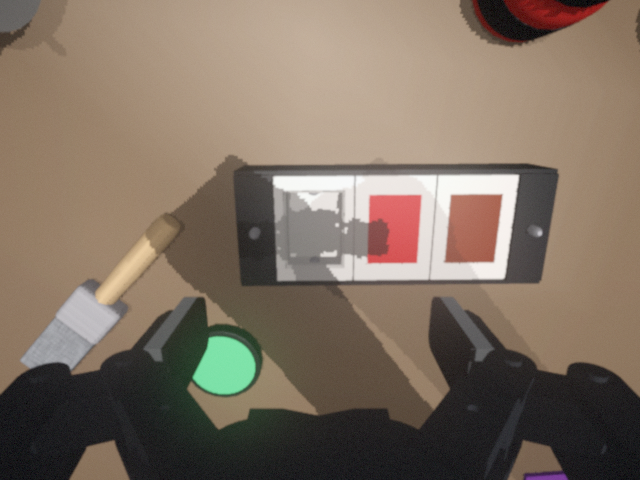

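The block's top face spans (291,193) to (343,265). In the tray picture, the pins are at (254,233) and (535,231), and the empty well's recess is at (315,228). I'll enlarge both for exact corners.

```bash
python3 - <<'E'
import cv2,numpy as np
f=lambda im,x,y,w,h,s:cv2.resize(im[y:y+h,x:x+w],None,fx=s,fy=s,interpolation=cv2.INTER_CUBIC)
b=cv2.imread("pics/wb.png");t=cv2.imread("pics/wt.png")
M=np.zeros((600,800,3),np.uint8)
M[0:300,0:800]=f(t,230,165-5,320,120,2.5)
M[300:600,0:240]=f(b,280,180,80,100,3)
M[300:600,250:250+360]=np.clip(f(t,230,160,120,100,3)*1.0,0,255)[:300]
cv2.imwrite("pics/m6.png",M)
E
```

```text
(no output)
```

View pics/m6.png

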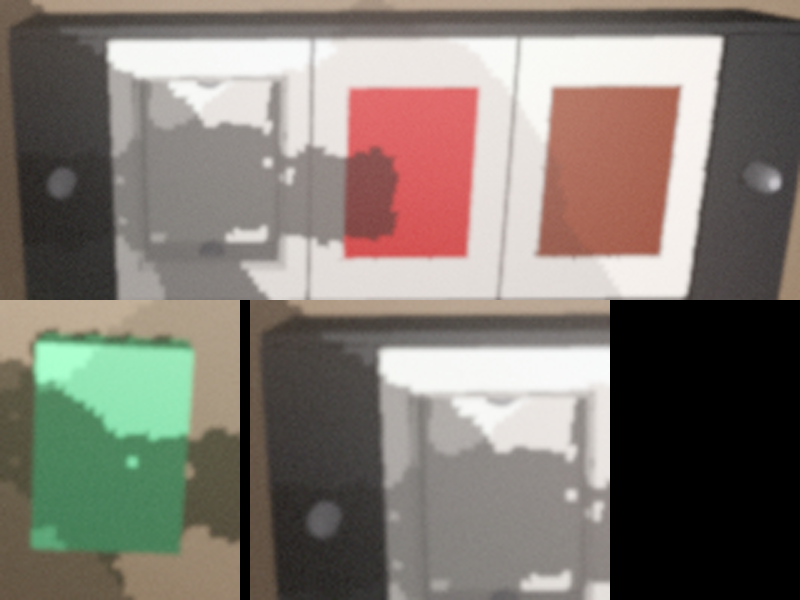

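```bash
cat > fit.py <<'E'
from h import *
from scipy.optimize import least_squares
def fit(model,P,x0):
    """2-D pose (x,y,yaw) taking model xy to measured xy"""
    def f(v):
        c,s=np.cos(v[2]),np.sin(v[2]);return (model@np.array([[c,s],[-s,c]])+v[:2]-P[:,:2]).ravel()
    r=least_squares(f,x0,x_scale=[1,1,.01]);return r.x,r.fun.reshape(-1,2)
E
python3 - <<'E'
from fit import *
b=np.float64([[36,341],[193,348],[179,553],[31,548]]);b=(b-[0,300])/3+[280,180]-.33
P=wr("wb",b,20)
# image up = tool +z ; tool x = image right
ty=-1.73
m=np.array([[25,18],[25,-18],[-25,-18],[-25,18]])*1.
x,r=fit(m,P,[441,46,0.]);print("block",x,"\n",r)
t=np.float64([[107,41],[723,36],[689,298],[118,298],[312,40],[519,38],[308,298],[499,298],[62,183],[765,177]])/2.5+[230,160]-.3
P=wr("wt",t,[40]*8+[47]*2)
w=83.5
m=np.array([[38,w],[38,-w],[-38,-w],[-38,w],[38,28],[38,-28],[-38,28],[-38,-28],[0,97],[0,-97]])*1.
x,r=fit(m,P,[591,199,.14]);print("tray",x,"\n",r)
c,s=np.cos(x[2]),np.sin(x[2]);print("well",x[:2]+56*np.array([-s,c]))
# recess outer corners approx at z=40 not used
E
```

```text
block [441.8   46.56  -0.2 ] 
 [[ 0.01  0.14]
 [ 0.   -0.05]
 [-0.19 -0.23]
 [ 0.18  0.14]]
tray [591.01 200.77   0.15] 
 [[ 0.41  0.18]
 [ 0.08 -0.38]
 [ 0.37  0.5 ]
 [-1.01  0.12]
 [ 0.59 -0.13]
 [ 0.39 -0.32]
 [-0.58  0.03]
 [-0.09 -0.09]
 [-0.    0.6 ]
 [-0.16 -0.51]]
well [582.6  256.13]
```

```bash
python3 - <<'E'
from h import *
q=quat(-0.2-np.pi/2)
env.set_gripper(0.65,40)
env.move_pose([441.8,46.56,80],q)
env.line_to([441.8,46.56,27.5],vel=100)
f0=env.read_state()["force"]
env.set_gripper(0.0,40)
s=env.read_state();print(s["opening"],s["force"]-f0,s["eef_pos"],s["time"])
env.line_to([441.8,46.56,120],vel=150)
snap("held");s=env.read_state();print(s["opening"],s["force"],s["eef_pos"],s["tool_rot"],s["time"])
E
```

```text
0.40668930143351045 [-2.12  0.46  6.97] [442.33  46.69  28.32] 6.0583
0.40494106554368403 [-0.23  0.39 -1.18] [441.16  46.27 119.18] [ 0.45 -0.45  0.55 -0.55] 6.875
```

View pics/held.png

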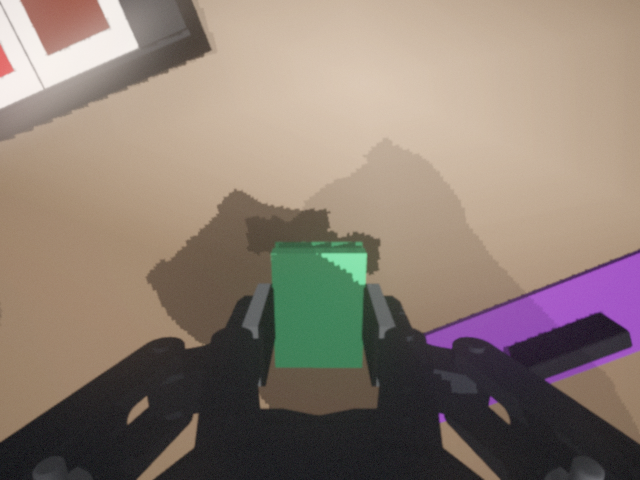

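The block is held level and square between the pads: its top face has corners at (273,252), (367,252), (364,367) and (275,368). I'll compute its offset in the tool frame.

```bash
python3 - <<'E'
from fit import *
px=np.float64([[273,252],[367,252],[364.5,367],[274.5,368]])
c=env.calibration("wrist")
m=np.array([[25,18,0],[25,-18,0],[-25,-18,0],[-25,18,0]])*1.
ok,rv,tv=cv2.solvePnP(m,px,c["K"],c["distortion"])
H=c["hand_eye"];print("pnp in tool",H[:3,:3]@tv[:,0]+H[:3,3]);print(H[:3,:3]@cv2.Rodrigues(rv)[0])
s=env.read_state()
for dz in (8.3,6,10):
    P=wr("held",px,s["eef_pos"][2]-dz)
    x,r=fit(m[:,:2],P,[441,46,-.2]); d=rot(s["tool_rot"]).T@np.array([x[0]-s["eef_pos"][0],x[1]-s["eef_pos"][1],0])
    print(dz,x,d,np.abs(r).max())
print("tool yaw",rot(s["tool_rot"])[:,0],np.arctan2(rot(s["tool_rot"])[1,0],rot(s["tool_rot"])[0,0]))
E
```

```text
pnp in tool [ 0.73  9.53 -0.86]
[[ 0.   -1.    0.02]
 [ 0.03 -0.02 -1.  ]
 [ 1.    0.    0.03]]
8.3 [440.76  45.6   -0.2 ] [ 0.73  0.   -0.26] 0.6807611517677827
6 [441.95  45.37  -0.2 ] [ 0.72 -0.    0.95] 0.7470905657879428
10 [439.87  45.77  -0.2 ] [ 0.74  0.   -1.16] 0.9779318516460762
tool yaw [-0.2  -0.98  0.  ] -1.7709397975731769
```

```bash
cat >> h.py <<'E'
def settle(p,q=None,vel=100):
    """line to p, then correct the command so that the measured TCP is there; returns the command"""
    p=np.float64(p);env.line_to(p,q,vel=vel);env.sleep(.15)
    c=p+(p-env.read_state()["eef_pos"]);env.line_to(c,vel=40);env.sleep(.1);return c
E
python3 - <<'E'
from h import *
q=quat(0.15-np.pi/2)
env.move_pose([582.9,256.9,100],q)
c=settle([582.9,256.9,72]);s=env.read_state();print(s["eef_pos"],s["force"],s["time"],np.arctan2(*rot(s["tool_rot"])[[1,0],0]))
f0=s["force"]
for i in range(24):
    c=c-[0,0,1];env.line_to(c,vel=25);s=env.read_state();f=s["force"]-f0
    print(s["eef_pos"],f)
    if f[2]>3.5 or s["eef_pos"][2]<56.2:break
print(s["time"])
E
```

```text
[582.77 256.77  71.77] [ 0.49 -0.28 -0.07] 8.8083 -1.4207909770680263
[582.63 256.71  70.51] [-0.5   0.1  -1.24]
[582.65 256.72  69.52] [-0.69 -0.13  0.12]
[582.65 256.75  68.55] [-0.22  1.44 -1.62]
[582.64 256.71  67.55] [-0.68  0.72 -0.93]
[582.68 256.69  66.54] [-0.39  0.35 -0.71]
[582.68 256.7   65.57] [-0.2  -0.18 -0.8 ]
[582.65 256.71  64.53] [ 0.23  0.38 -0.2 ]
[582.68 256.72  63.56] [-0.05  0.02 -0.62]
[582.68 256.71  62.55] [-0.68  0.32 -0.28]
[582.67 256.71  61.58] [-0.64  0.19 -1.27]
[582.67 256.7   60.55] [-1.91  0.69 -0.01]
[582.65 256.71  59.53] [-0.37 -0.13 -1.28]
[582.65 256.7   58.54] [-1.04  0.08 -1.91]
[582.85 256.82  57.68] [ 0.05  0.53 -0.73]
[582.9  256.91  56.89] [0.38 0.5  2.71]
[582.89 256.91  55.87] [-0.89  0.66  3.09]
12.8083
```

The block slid into the recess and rests on the catches, with contact at TCP z ≈ 57. Now release it, lift, close the gripper and press.

```bash
python3 - <<'E'
from h import *
env.set_gripper(0.47)
s=env.read_state();print(s["opening"],s["eef_pos"],s["force"])
p=s["eef_pos"]
env.line_to([582.7,256.7,100],vel=150)
env.set_gripper(0.0,40)
c=settle([582.8,256.8,72]);s=env.read_state();f0=s["force"];print(s["eef_pos"],f0,s["opening"],s["time"])
L=[]
for i in range(45):
    c=c-[0,0,.7];env.line_to(c,vel=20);s=env.read_state();f=s["force"]-f0
    L.append([s["eef_pos"][2]-17,*f])
    if f[2]>30 or s["eef_pos"][2]-17<28: break
print(np.array(L)[-40:],s["time"])
E
```

```text
0.47136629855670903 [582.75 256.81  55.67] [-0.03 -0.5   3.26]
[582.72 256.51  71.92] [-0.99  0.58  0.61] 0.00025639383517701874 14.8833
[[53.96  1.38 -0.47 -0.78]
 [53.22  0.33 -0.69 -0.32]
 [52.54  1.37 -1.01 -0.51]
 [51.86  0.7  -0.65 -0.34]
 [51.14  0.68 -0.81  0.21]
 [50.44  0.51 -0.29 -0.87]
 [49.73  0.78 -0.3  -0.6 ]
 [49.16  1.41 -0.09  0.48]
 [48.61 -0.57 -2.89  2.84]
 [47.77  0.5  -2.32  3.34]
 [47.02  0.6  -2.94  3.76]
 [46.3   0.44 -1.47  4.04]
 [45.62  0.55 -2.89  3.44]
 [44.94  1.11 -3.28  4.41]
 [44.28  1.26 -2.01  4.72]
 [43.64  0.73 -2.29  4.81]
 [42.97  0.49 -2.66  4.37]
 [42.27  0.81 -3.8   5.87]
 [41.63  0.82 -2.97  6.03]
 [40.97  0.89 -3.2   6.11]
 [40.29 -0.07 -3.07  6.82]
 [39.63  1.1  -3.78  5.43]
 [39.05  1.54 -4.37  6.33]
 [38.39  0.59 -3.64  7.73]
 [37.68  0.66 -3.97  6.89]
 [36.77  0.97 -3.26  4.7 ]
 [35.96  1.69 -3.94  4.57]
 [35.28  1.37 -3.72  5.04]
 [34.62  1.09 -2.42  4.99]
 [33.95  1.84 -3.82  4.83]
 [33.29  0.57 -3.71  6.  ]
 [32.65  0.64 -3.59  7.12]
 [32.18 -0.33 -3.45  8.28]
 [32.16 -1.35 -5.08 12.74]
 [32.06 -2.52 -5.47 19.19]
 [32.   -4.46 -7.12 23.25]
 [31.96 -6.32 -8.61 29.41]
 [31.9  -8.17 -9.48 34.82]] 24.3833
```

Contact came at 48.8 mm (8 mm proud). The force peaked near 7.7 N and dropped at about 37 mm, then there was a hard stop at 32 mm, which is the rim sunk 8 mm. That suggests the block is home. I'll lift, take pictures to verify and measure the pins, then take the same view of the cover.

```bash
python3 - <<'E'
from h import *
s=env.read_state();p=s["eef_pos"]
env.line_to([582.8,256.8,62],vel=150)
t=np.array([591.3,201.2]);u=np.array([-np.sin(.15),np.cos(.15)])
env.move_pose([*(t-60*u),200],quat(.15));env.sleep(.1)
snap("wt2");s=env.read_state();print(s["eef_pos"],s["q"],s["time"])
cy=-0.116;cc=np.array([597.7,-211.7]);u=np.array([-np.sin(cy),np.cos(cy)])
env.move_pose([*(cc-60*u),165],quat(cy));env.sleep(.1)
snap("wc");s=env.read_state();print(s["eef_pos"],s["q"],s["time"])
a=cv2.imread("pics/wt2.png")[:340,140:500];b=cv2.imread("pics/wc.png")[:340,140:500]
cv2.imwrite("pics/m7.png",cv2.resize(np.hstack([a,b]),None,fx=800/720,fy=800/720,interpolation=cv2.INTER_CUBIC))
E
```

```text
[599.99 142.32 199.6 ] [ 0.43  0.74 -1.17  1.62  0.7   1.27 -0.72] 26.2667
[ 591.43 -269.5   165.34] [ 1.03  0.8  -1.1   1.57  0.74  1.24 -0.32] 27.95
```

View pics/m7.png

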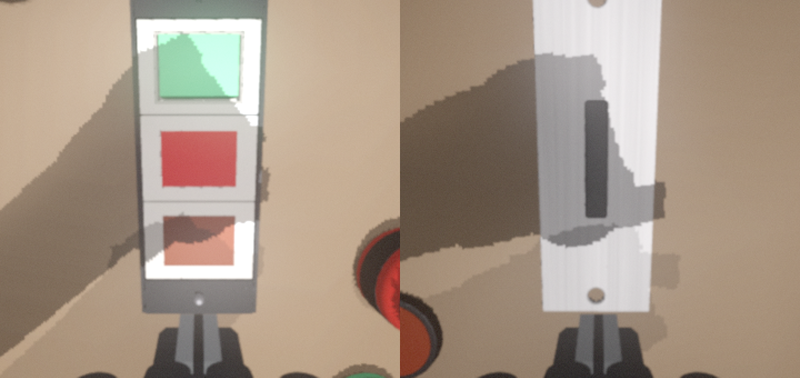

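```bash
python3 - <<'E'
from fit import *
k=lambda p,o=0:(np.float64(p)-[o,0]+.5)*.9-.5+[140,0]
w=83.5
P=wr("wt2",k([[136,19],[261,19],[252,279],[145,279],[140,114],[258,114],[142,201],[255,201],[198,300]]),[40]*8+[48])
m=np.array([[-38,w],[38,w],[38,-w],[-38,-w],[-38,28],[38,28],[-38,-28],[38,-28],[0,-97]])*1.
x,r=fit(m,P,[591,200,.15]);print("tray",x,"\n",r)
g=k([[157,33],[241,34],[240,98],[160,98]])
for z in (40,48):
    G=wr("wt2",g,z);X,R_=fit(np.array([[-25,18],[25,18],[25,-18],[-25,-18]])*1.,G,[582,256,.15]);c,s=np.cos(x[2]),np.sin(x[2]);print(z,"block",X,"in tray",np.array([[c,s],[-s,c]])@(X[:2]-x[:2]),np.abs(R_).max())
P=wr("wc",k([[543,311],[650,311],[596,295],[586,100],[607.5,100],[607,217],[585.5,217]],400),[5]*3+[33]*4)
m=np.array([[-39,-109],[39,-109],[0,-97],[-7,35],[7,35],[7,-35],[-7,-35]])*1.
x,r=fit(m,P,[597,-211,-.116]);print("cover",x,"\n",r)
E
```

```text
tray [590.48 200.78   0.15] 
 [[ 0.23  0.24]
 [-0.    0.15]
 [-0.42  0.16]
 [ 0.24  0.34]
 [-0.24 -0.19]
 [-0.19 -0.25]
 [ 0.42 -0.02]
 [-0.36 -0.21]
 [ 0.33 -0.24]]
40 block [582.55 256.77   0.15] in tray [ 0.53 56.54] 1.2406232430306545
48 block [582.71 255.52   0.15] in tray [ 0.51 55.28] 0.4993378873112988
cover [ 596.43 -210.23   -0.11] 
 [[ 0.24  0.15]
 [-0.48  0.03]
 [ 0.2  -0.51]
 [-0.76  1.03]
 [ 0.81  0.82]
 [ 0.32 -0.81]
 [-0.32 -0.7 ]]
```

```bash
python3 - <<'E'
import cv2,numpy as np
a=cv2.imread("pics/wt2.png")[5:180,255:385]
cv2.imwrite("pics/m8.png",cv2.resize(a,None,fx=3.4,fy=3.4,interpolation=cv2.INTER_CUBIC))
E
```

```text
(no output)
```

View pics/m8.png

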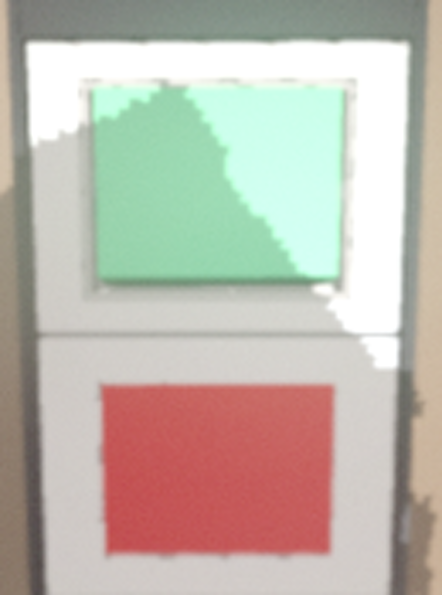

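The green top looks slightly oversized relative to the red (51.4 vs 49.8 mm at rim scale). That suggests it may still be proud, so I'll check from the side with the scene camera.

```bash
python3 - <<'E'
from h import *
im=env.capture("scene");cv2.imwrite("pics/scene1.png",im)
a=im[215:290,350:450]
cv2.imwrite("pics/m9.png",cv2.resize(a,None,fx=7.5,fy=7.5,interpolation=cv2.INTER_CUBIC))
c=env.calibration("scene");E=c["extrinsics"]
# predicted pixel of block top corners for tops at 40 and 48
y=.15;Rz=np.array([[np.cos(y),-np.sin(y)],[np.sin(y),np.cos(y)]])
for z in (40,48):
    P=np.c_[np.array([[-25,38],[-25,74],[25,74],[25,38]])@Rz.T+[590.5,200.8],[z]*4]
    p=cv2.projectPoints(P,cv2.Rodrigues(E[:3,:3])[0],E[:3,3],c["K"],c["distortion"])[0][:,0];print(z,"crop",(p-[350,215])*7.5+3)
P=np.c_[np.array([[-38,28.5],[-38,83.5],[38,83.5],[38,28.5]])@Rz.T+[590.5,200.8],[40]*4]
p=cv2.projectPoints(P,cv2.Rodrigues(E[:3,:3])[0],E[:3,3],c["K"],c["distortion"])[0][:,0];print("well rim crop",(p-[350,215])*7.5+3)
E
```

```text
40 crop [[380.32 148.58]
 [438.83 105.19]
 [573.88 158.51]
 [517.03 204.06]]
48 crop [[383.   127.09]
 [441.67  83.98]
 [577.32 137.04]
 [520.33 182.29]]
well rim crop [[329.78 146.18]
 [419.79  80.7 ]
 [624.42 160.93]
 [538.27 231.41]]
```

View pics/m9.png

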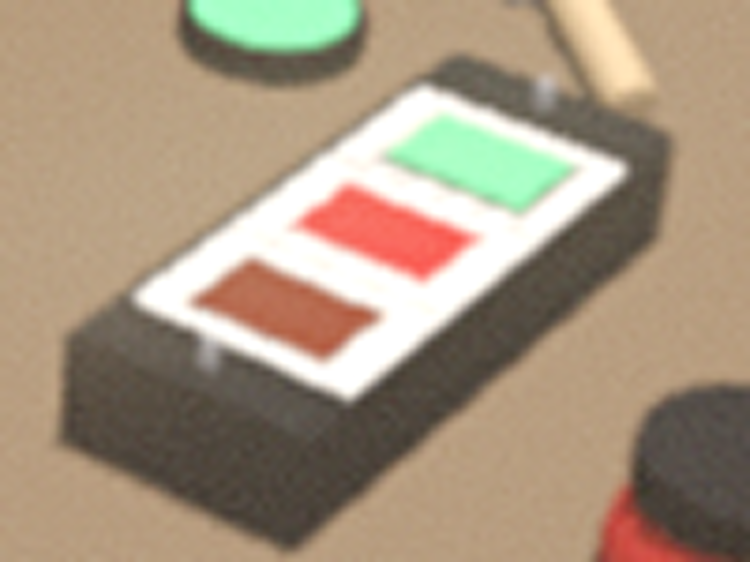

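The scene crop matches a flush block. The green corners at (385,152), (518,212), (575,165) and (442,113) agree with the z = 40 prediction to within 1 px of the original image, and z = 48 would be 3 px higher. The block is home. Next is the cover.

```bash
python3 - <<'E'
from h import *
env.set_gripper(0.5,60)
env.move_pose([596.4,-210,70],quat(-.113))
c=settle([596.4,-210,26]);print(env.read_state()["eef_pos"],env.read_state()["force"])
env.set_gripper(0.0,60)
s=env.read_state();zg=s["eef_pos"];print(zg,s["opening"],s["force"],s["time"])
env.line_to([596.4,-210,140],vel=200)
env.move_pose([590.2,201.0,140],quat(.149))
c=settle([590.2,201.0,84]);s=env.read_state();print(s["eef_pos"],s["opening"],s["force"],s["time"],np.arctan2(*rot(s["tool_rot"])[[1,0],0]))
snap("wp");
a=cv2.imread("pics/wp.png");cv2.imwrite("pics/m10.png",a)
E
```

```text
[ 596.01 -210.12   25.58] [ 0.29  0.09 -0.07]
[ 596.23 -210.08   25.7 ] 0.15320017186373916 [ 0.45 -0.24  3.27] 30.4667
[589.94 200.57  83.43] 0.15473538039346177 [-0.6   0.66 -2.65] 33.9167 0.1488910593197694
```

View pics/m10.png

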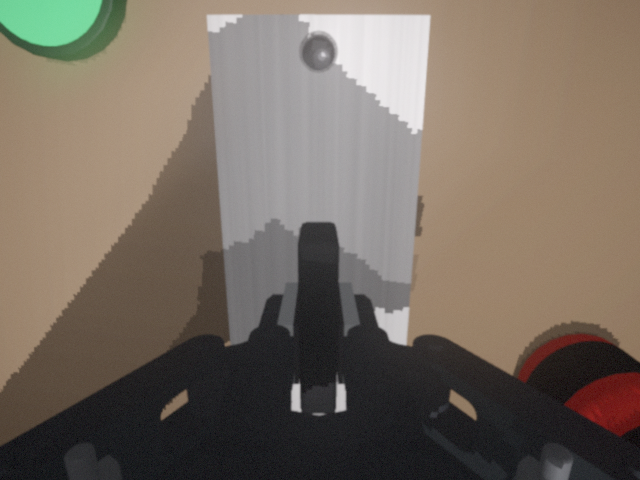

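The upper pin shows through the hole: hole centre at (319,51), pin tip at about (319,53). The cover is aligned, so I'll lower and release it.

```bash
python3 - <<'E'
from h import *
s=env.read_state();f0=s["force"];c=np.array([590.4,201.2,84.3])
for z in (80,76,74,72,70.5,69.5,69,68.5,68):
    c[2]=z+.5;env.line_to(c,vel=30);s=env.read_state();f=s["force"]-f0;print(s["eef_pos"],f)
    if f[2]>4: break
env.set_gripper(0.4);s=env.read_state();print(s["eef_pos"],s["force"],s["time"])
env.line_to([590.2,201,150],vel=150)
u=np.array([-np.sin(.149),np.cos(.149)])
env.move_pose([*(np.array([590.2,201])-70*u),210],quat(.149));env.sleep(.1)
snap("we");sc=env.capture("scene")
print(env.read_state()["time"])
a=cv2.imread("pics/we.png")[:,140:500]
b=cv2.resize(sc[200:300,340:460],None,fx=3.6,fy=3.6,interpolation=cv2.INTER_CUBIC)
M=np.zeros((480,800,3),np.uint8);M[:,:360]=a;M[:360,365:797]=b;cv2.imwrite("pics/m11.png",M)
E
```

```text
[590.28 201.15  80.2 ] [ 1.96  0.47 -0.67]
[590.22 201.1   76.15] [ 0.88  0.81 -0.54]
[590.32 201.15  74.37] [ 0.54 -0.61 -0.49]
[590.33 201.14  72.36] [ 0.79 -0.21 -1.1 ]
[590.32 201.15  70.89] [-0.39  0.53 -1.31]
[590.37 201.19  69.95] [1.01 0.31 0.03]
[590.38 201.19  69.46] [ 0.35 -0.11  0.01]
[590.39 201.19  68.96] [ 1.2  -0.81 -0.67]
[590.39 201.17  68.45] [1.18 0.17 0.27]
[590.56 201.31  68.74] [0.32 0.08 0.54] 36.5917
37.9417
```

View pics/m11.png

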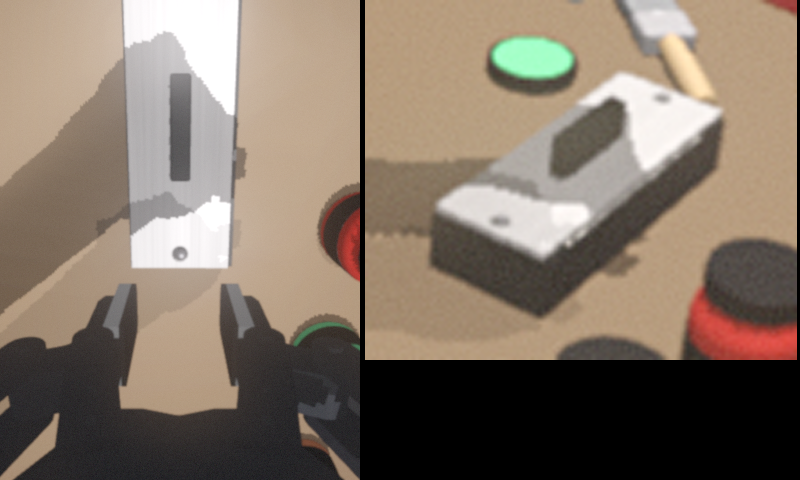

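The cover lies flat on the tray. The near pin sits inside its hole at (180,254) in the left image, both holes show in the scene view, and the robot is clear. Handing in.

```bash
python3 -c "
from plant import env
env.job_done();print(env.read_state()['time'])"
```

```text
the job is handed in; nothing more can be done
the job is handed in; nothing more can be done
```

I pressed the green block home in the well and put the aluminium cover back over the tray's two pins. I then let go, moved clear and handed the job in just after 37.9 s, inside the 54 s limit. No verdict is reported.

- **Block:** I gripped it by its long sides, set it on the catches about 8 mm proud, and pressed it with closed fingertips. It came to a hard stop at z ≈ 32 mm. My force reading peaked at about 35 N, under the 45 N limit.
- **Cover:** I carried it by the rib and lowered it over the pins with almost no contact force. The last pictures show it flat, with the near pin inside its hole and both holes in place.

**A check that disagreed:** one wrist view made the block's top look about 1.4 mm too wide, as if it still stood proud. The scene camera, compared with the predicted corner positions, showed it flush, and the hard stop and the flat cover support that. I did not touch the block again to confirm its height.

The robot did not touch the jars, lids, eraser or brush on purpose, and the ones visible in the last pictures looked unmoved. I did not measure their positions.

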